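# Bring the finial kit to the varnished frame

### The job

Take the tallest of the three wooden pegs out of the rack, stand it fully down in the collar of the plywood carrier tray and let go of it; then lift the tray by its middle fin, never letting the brass ball roll out of its shallow pocket, and carry it over the picture frame. Finish while holding it there: level and still, centred over the middle of the frame, with its underside about 10 cm above the frame, so that the maker can take the parts. The frame is freshly varnished, so nothing may touch it, and everything else stays where it is.

Things in the scene. Friction and masses are not known exactly. Their poses are not given: they have to be found in the camera images.
- tray: loose plywood carrier tray, 220 (x) x 100 (y) x 10 thick, about 0.26 kg, flat on the bench; origin at the centre of its underside, z up, x along its length towards the end with the collar. In its middle stands a flat wooden fin, 50 along x, 16 thick along y, its top 75 above the tray's underside: pinch it across its thickness
- tray_base (a point): centre of the tray's underside
- fin_top (a point): centre of the fin's top, 75 above the underside
- bore (a point): centre of the bore's floor, at (75, 0, 10) in the tray's frame: a wooden collar of 36 outer diameter rises 24 above this point round a straight bore of 21 diameter
- pocket (a point): centre of the ball pocket's floor, at (-75, 0, 10) in the tray's frame: a flat ring of 42 outer and 30 inner diameter, only 2.5 high
- ball_center (a point): centre of the loose brass ball, 28 diameter, 0.09 kg, which lies in the pocket and can roll about 7 either way; the ring holds it up to about 30 degrees of steady tilt
- tall_peg: the tallest peg: turned wood, 18 diameter x 85 long, standing upright in one of the rack's three holes; origin at the centre of its foot, z up
- rack: wooden block 170 (x) x 50 (y) x 24 high, fixed to the bench; origin under its centre; three holes of 21 diameter in a row along its x at -55, 0 and 55, each 16 deep (floor 8 above the bench)
- frame: dark wooden picture frame lying flat, fixed, 140 (x) x 180 (y) outside, mouldings 22 wide and 20 high; origin under its centre
- frame_middle (a point): middle of the frame at the height of its top, 20 above the bench
- short_peg_a: a short turned peg, 18 dia x 55, in another hole of the rack; origin at the centre of its foot, z up. Bystander
- short_peg_b: the other short peg, the same. Bystander
- varnish_can: round can, 58 dia x 70, upright; origin under its centre. Bystander
- tape_roll: paper tape roll lying flat, 90 dia x 24. Bystander
- glue_bottle: white glue bottle, 52 dia x 120, upright. Bystander
- brush_cup: white ceramic cup, 68 dia x 90, open upwards. Bystander
- offcut: wooden offcut 40 x 70 x 22 lying flat. Bystander
- screwdriver: screwdriver 180 long lying flat. Bystander

How it is judged:
On the way, in this order (a step that is already met when the one before it is completed fails the run):
1. the tall peg stands fully down in the tray's bore, let go, the tray still on the bench and the ball in its pocket (horizontal distance between tall_peg and bore below 0.008 m and z of tall_peg in the frame of tray between 0.005 and 0.016 m and angle between the z axis of tall_peg and the z axis of tray, either way round below 0.2 rad and horizontal distance between ball_center and pocket below 0.014 m and contact force between tall_peg and the fingers below 0.1 N and height (world z) of tray_base below 0.01 m), for 0.2 s.
2. the tray is lifted clear of the bench by the gripper with the peg and ball aboard (horizontal distance between tall_peg and bore below 0.008 m and z of tall_peg in the frame of tray between 0.005 and 0.016 m and angle between the z axis of tall_peg and the z axis of tray, either way round below 0.2 rad and horizontal distance between ball_center and pocket below 0.014 m and height (world z) of tray_base above 0.05 m and contact force between tray and the fingers above 1 N), for 0.2 s.
At the end, for the whole second after the job is handed in: Gripper holds the tray still, tilt < 0.12 rad, underside 60-150 mm above the frame's top, centre within 35 mm of its middle; tall peg in the bore (foot within 6 mm of floor, 8 mm of axis, 0.2 rad of upright), not touched by fingers; ball within 14 mm of pocket centre; frame untouched (horizontal distance between tall_peg and bore below 0.008 m and z of tall_peg in the frame of tray between 0.005 and 0.016 m and angle between the z axis of tall_peg and the z axis of tray, either way round below 0.2 rad and horizontal distance between ball_center and pocket below 0.014 m and horizontal distance between tray_base and frame_middle below 0.035 m and height (world z) of tray_base between 0.08 and 0.17 m and angle between tray's own z axis and vertical below 0.12 rad and linear speed of tray below 0.03 m/s and angular speed of tray below 0.2 rad/s and contact force between tray and the fingers above 1 N and contact force between tall_peg and the fingers below 0.1 N and contact force between frame and anything else below 0.5 N); the arm keeps its last pose, push and grip.
It fails at once if the ball leaves its pocket (horizontal distance between ball_center and pocket above 0.02 m).
It fails at once if something touches the varnished frame (contact force between frame and anything else above 0.5 N).
It fails at once if a bystander is moved by more than 30 mm (distance of any of short_peg_a, short_peg_b, varnish_can, tape_roll, glue_bottle, brush_cup, offcut, screwdriver from where it was at the start of the episode above 0.03 m).
It also fails if it takes over 72 s, if anything falls off the work surface, if the arm or the gripper's body presses on something with over 40 N, if the wrist force passes 120 N, or if a joint passes its speed limit or range.

### The arm

A 7-joint arm with a two-finger parallel gripper is mounted at the origin on the work surface. World frame = base frame: x ahead of the robot, y to its left, z up, the work surface at z = 0. Lengths are in m, angles in rad, forces in N, time in s.
With the tool pointing down it reaches from about 0.35 to 0.9 m from the base axis. Payload 8.1 kg.
Tool frame: the origin (TCP) lies midway between the tips of the shut fingers; the grasp point (between the pads) lies arm.grasp_offset behind it (arm.grasp_offset is the distance from the TCP to the grasp point, in m); z points along the fingers, y is the line along which they close (so a half turn about z gives the same grasp; the last joint's range is limited). The gripper opens to 92 mm and grips with 3 to 60 N. Pads are 19 mm wide; open, the fingers measure 130 mm over their backs; the gripper's body (75 mm by 190 mm) begins 47 mm behind the grasp point.
Start: joints at [-1.406, 0.434, 0.025, 1.573, -0.012, 1.134, -0.075], TCP at [0.165, 0.603, 0.227] pointing down, gripper open.
Joint ranges: [-2.62, 2.62], [-0.44, 2.09], [-1.27, 1.32], [0.08, 2.57], [-1.32, 4.46], [0.12, 2], [-2.74, 2.74]. Speed limits (rad/s): [2.22, 2.22, 3.01, 3.01, 3.14, 3.14, 3.14].

### API

Orientations are given as a rotation vector (axis times angle).
In Python, from cell import observe, imaging, arm gives the robot as it stands.
- The arm moves only by the tool apply_moves, never from a script. Its argument "commands" is a list of rows, each a list of 5 numbers: the opening in per cent of the stroke, from 0 (shut) to 100 (fully open), then the shift along the world's x, y, z in units of 0.06 m (1.0 is 0.06 m), then the turn about the world's z in units of 0.5 rad (1.0 is 0.5 rad). A call has 1 to 12 rows; each row shifts and turns the commanded pose from where the row before left it; what a row does not reach is not made up. A row lasts 1/8 s, in which the tool goes at most 62.5 mm and 10.7 degrees, less where a joint would pass 70% of its speed; a pose out of reach is approached as far as the arm can. A call with a number of a shift or a turn outside -1 to 1 is refused whole. A call with a gripper value outside its range is refused whole. The fingers move at their own pace and stop on an object; "newtons" is the grip in N (left out, the last holds). Time passes only in rows, so rows that do not move let the fingers close. It gives the time, the measured TCP pose, the force, the opening and the grip force at its end, in the units of the state.
- observe(): the state, without advancing time (a new reading comes with each control period).
- imaging.get_image(name): name is "scene" or "top" or "wrist"; returns (picture, depth): 400x640x3 uint8, red, green, blue; 400x640 float32, m along the optical axis (not along the pixel's ray), 0 where there is no reading.
- imaging.camera_params(name): a dict with "camera_matrix" (3x3 intrinsics, pixels), "dist" ([k1, k2, p1, p2, k3] as OpenCV has them; the pictures are not rectified), "origin" and "rotation" of the camera in the world; the wrist camera has in their place "tool_from_camera" (4x4, takes a point from camera to tool coordinates, whose origin is the TCP and whose axes are the flange's). Camera axes: x right, y up, looking along -z (the intrinsics and any distortion apply to the point x, -y, -z); pixel columns grow to the right and rows downward; lengths in m; the calibration is good to about 2 mm. A picture is of the moment at which its call begins: read the wrist's pose just before it. camera_params takes no time and is no camera call.
- arm.sign_off(): hands the job in; it is judged then, once.
The state is a dict: "clock": time; "joints": joint angles; "dq": joint speeds; "joint_efforts": joint torques, N m; "position": TCP position; "ee_rot": TCP orientation; "force": force on the tool from outside, world axes, zero at the start; "ft_torque": the same for the moment, N m; "width": opening from 0.0 (shut) to 1.0 (fully open); "gripper_force": force on a finger pad.
Only numpy, scipy, OpenCV 4.12 (cv2) and the standard library are available. Lean on these libraries where they do the work, as an engineer would, in place of code of your own. Each camera call takes 0.05 s, during which the arm holds its last target. There are 200 camera calls.

## Working session

There is one attempt and no reset: what is moved stays moved. The work goes in short steps, Python scripts to look and compute and a tool call to move; the robot and the scene stay as the last step left them, time stands still between calls to the robot, and variables do not carry over. Pictures are saved under pics/ and viewed, at most 10 in all, crops included, and the job is handed in when it is done.

Besides the shell and the picture viewer there is one more tool, called as name(argument=value, ...), one argument or row to a line, values as JSON. apply_moves: Moves the arm, as the interface text tells. Its arguments: {"type":"object","properties":{"commands":{"type":"array"},"newtons":{"type":"number"}},"required":["commands"]}

```bash
mkdir -p pics && python3 - <<'E'
from cell import observe, imaging, arm
import cv2,numpy as np
print(observe(), arm.grasp_offset)
for n in("scene","top"):
    p,d=imaging.get_image(n); cv2.imwrite(f"pics/{n}0.png",p[:,:,::-1]); np.save(f"pics/{n}0.npy",d)
    print(n,imaging.camera_params(n))
print(imaging.camera_params("wrist"))
E
```

```text
{'clock': 0.0, 'joints': array([-1.40560124,  0.4352372 ,  0.02499122,  1.57408591, -0.01157174,
        1.13395739, -0.07511444]), 'dq': array([-0.00142719, -0.00042737,  0.00173338,  0.00041436,  0.00192002,
       -0.00040844, -0.00094935]), 'joint_efforts': array([-4.37299659e-04, -6.67855883e+01,  9.84691344e-01, -3.14462113e+01,
       -6.05934416e-02,  4.30061657e-02,  1.82986332e-04]), 'position': array([0.16532196, 0.60222931, 0.22594066]), 'ee_rot': array([-4.19529375e-01, -3.11342113e+00,  2.42404952e-03]), 'force': array([-0.35034038,  0.46924018,  0.29897708]), 'ft_torque': array([-0.02647165, -0.00539952,  0.0230342 ]), 'gripper_force': 0.0, 'width': 1.0005273276939823} 0.0188
scene {'camera_matrix': array([[431.91339388,   0.        , 312.9846107 ],
       [  0.        , 431.91339388, 205.30344005],
       [  0.        ,   0.        ,   1.        ]]), 'dist': array([-0.01142948,  0.        ,  0.        ,  0.        ,  0.        ]), 'origin': array([ 0.95454699, -0.45512367,  0.87511672]), 'rotation': array([0.61397319, 0.22090597, 0.62909724])}
top {'camera_matrix': ar
[... 266 characters left out ...]
01576492, 0.95499852]), 'rotation': array([ 0.12278666, -0.17592837, -1.53910124])}
{'camera_matrix': array([[286.51724934,   0.        , 322.98991986],
       [  0.        , 286.51724934, 203.57189849],
       [  0.        ,   0.        ,   1.        ]]), 'dist': array([-0.00766916,  0.        ,  0.        ,  0.        ,  0.        ]), 'tool_from_camera': array([[ 1.16933322e-04,  9.52555218e-01,  3.04365806e-01,
         8.26876657e-02],
       [ 9.99999984e-01, -7.10706441e-05, -1.61761296e-04,
        -2.63880993e-04],
       [-1.32455093e-04,  3.04365820e-01, -9.52555211e-01,
        -1.57793751e-01],
       [ 0.00000000e+00,  0.00000000e+00,  0.00000000e+00,
         1.00000000e+00]])}
```

```bash
ls -la .
```

```text
total 12
drwxr-xr-x  3 agent agent 4096 Dec  3 16:06 .
drwxr-xr-x 23 root  root  4096 Dec  3 16:06 ..
drwxr-xr-x  2 agent agent 4096 Dec  3 16:06 pics
```

View pics/top0.png

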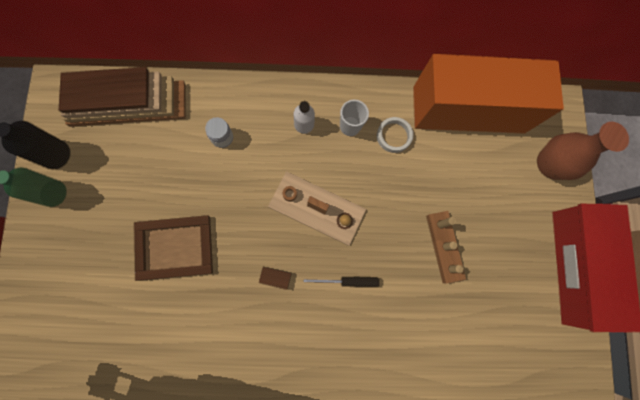

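View pics/scene0.png

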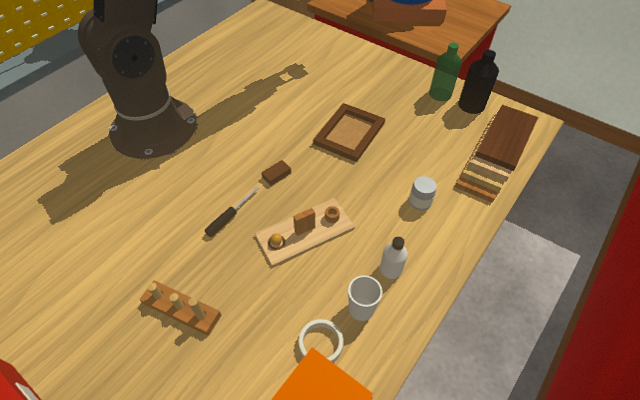

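Top view: tray at about (318,208) with collar at (290,193) and ball at (345,221), frame at (174,248), rack at (447,247), offcut at (277,278), and the screwdriver along row 281. Next I'll build point clouds from the depth images.

```bash
cat > h.py <<'E'
import numpy as np,cv2
from scipy.spatial.transform import Rotation as R
from cell import observe, imaging, arm
def pose(n,st=None):
    p=imaging.camera_params(n)
    if n!="wrist": return p,R.from_rotvec(p["rotation"]).as_matrix(),np.array(p["origin"])
    T=np.array(p["tool_from_camera"]);Rt=R.from_rotvec(st["ee_rot"]).as_matrix()
    return p,Rt@T[:3,:3],Rt@T[:3,3]+st["position"]
def rays(n,uv,st=None):
    p,Rm,o=pose(n,st)
    q=cv2.undistortPoints(np.float64(uv).reshape(-1,1,2),p["camera_matrix"],p["dist"])[:,0]
    return o,np.c_[q[:,0],-q[:,1],-np.ones(len(q))]@Rm.T
def onz(n,uv,z,st=None):
    o,r=rays(n,uv,st); return o+r*((z-o[2])/r[:,2])[:,None]
def cloud(n,d,st=None):
    v,u=np.nonzero(d>0); o,r=rays(n,np.c_[u,v],st)
    return o+r*d[v,u][:,None],np.c_[u,v]
def proj(n,P,st=None):
    p,Rm,o=pose(n,st); c=(np.atleast_2d(P)-o)@Rm
    return cv2.projectPoints(c*[1,-1,-1],np.zeros(3),np.zeros(3),p["camera_matrix"],p["dist"])[0][:,0]
E
python3 - <<'E'
from h import *
boxes=dict(tray=(262,170,372,250),rack=(420,205,475,290),frame=(128,210,220,285))
D={n:np.load(f"pics/{n}0.npy") for n in("top","scene")}
C={n:cloud(n,D[n]) for n in D}
P,uv=C["top"]
ctr={}
for k,(a,b,c,d) in boxes.items():
    m=(uv[:,0]>a)&(uv[:,0]<c)&(uv[:,1]>b)&(uv[:,1]<d); lo,hi=P[m].min(0),P[m].max(0)
    print(k,lo.round(3),hi.round(3))
    for n in D:
        Q=C[n][0]; s=(Q[:,0]>lo[0])&(Q[:,0]<hi[0])&(Q[:,1]>lo[1])&(Q[:,1]<hi[1]); Q=Q[s]
        print(n,"hist",[(round(z,3),int(((Q[:,2]>=z)&(Q[:,2]<z+.005)).sum())) for z in np.arange(-.01,.1,.005)])
        zr={'tray':(.006,.014),'rack':(.019,.029),'frame':(.014,.026)}[k]
        S=Q[(Q[:,2]>zr[0])&(Q[:,2]<zr[1])]
        (c,s_,an)=cv2.minAreaRect(np.float32(S[:,:2])*1000); print(" rect",np.round(c,1),np.round(s_,1),round(an,1),"med",S[:,:2].mean(0).round(4))
        if k=='rack':
            for z0,z1 in((.055,.07),(.083,.1)):
                S=Q[(Q[:,2]>z0)&(Q[:,2]<z1)];
                l,cc=cv2.connectedComponents(np.uint8(0*D[n]))[:2] if 0 else (0,0)
                print(" peg",z0,len(S),S.mean(0).round(4), S.round(3)[:30].tolist() if z0>.08 else '')
        if k=='tray':
            for z0,z1 in((.03,.037),(.07,.08)):
                S=Q[(Q[:,2]>z0)&(Q[:,2]<z1)];print(" feat",z0,len(S),S.mean(0).round(4), cv2.minAreaRect(np.float32(S[:,:2])*1000))
a=cv2.imread("pics/top0.png"); 
cv2.imwrite("pics/crop.png",np.hstack([cv2.resize(a[165:255,255:380],None,fx=4,fy=4,interpolation=3)[:360],cv2.resize(a[205:295,415:485],None,fx=4,fy=4,interpolation=3)]))
E
```

```text
tray [ 0.477 -0.156 -0.005] [0.682 0.119 0.08 ]
top hist [(np.float64(-0.01), 1), (np.float64(-0.005), 1188), (np.float64(0.0), 4074), (np.float64(0.005), 756), (np.float64(0.01), 2380), (np.float64(0.015), 73), (np.float64(0.02), 19), (np.float64(0.025), 29), (np.float64(0.03), 95), (np.float64(0.035), 119), (np.float64(0.04), 10), (np.float64(0.045), 5), (np.float64(0.05), 10), (np.float64(0.055), 8), (np.float64(0.06), 6), (np.float64(0.065), 7), (np.float64(0.07), 42), (np.float64(0.075), 112), (np.float64(0.08), 0), (np.float64(0.085), 0), (np.float64(0.09), 0), (np.float64(0.095), 0)]
 rect [583.3 -17.5] [241.  204.1] 83.7 med [ 0.58   -0.0194]
 feat 0.03 171 [ 0.5892 -0.0016  0.0345] ((585.0025024414062, -17.725418090820312), (179.81434631347656, 35.064613342285156), 67.8757553100586)
 feat 0.07 154 [ 0.5813 -0.0188  0.076 ] ((581.708984375, -18.850797653198242), (49.637962341308594, 16.214338302612305), 65.92505645751953)
scene hist [(np.float64(-0.01), 2), (np.float64(-0.005), 2020), (np.float64(0.0), 2770), (np.float64(0.005), 1120), (np.float64(0.01), 1445), (np.float64(0.
[... 4163 characters left out ...]
loat64(0.09), 0), (np.float64(0.095), 0)]
 rect [474.7 324.3] [141.1 181.4] 6.6 med [0.4738 0.3234]
scene hist [(np.float64(-0.01), 0), (np.float64(-0.005), 442), (np.float64(0.0), 1171), (np.float64(0.005), 657), (np.float64(0.01), 159), (np.float64(0.015), 517), (np.float64(0.02), 654), (np.float64(0.025), 2), (np.float64(0.03), 0), (np.float64(0.035), 0), (np.float64(0.04), 0), (np.float64(0.045), 0), (np.float64(0.05), 0), (np.float64(0.055), 0), (np.float64(0.06), 0), (np.float64(0.065), 0), (np.float64(0.07), 0), (np.float64(0.075), 0), (np.float64(0.08), 0), (np.float64(0.085), 0), (np.float64(0.09), 0), (np.float64(0.095), 0)]
 rect [473.4 322.3] [141.3 185.4] 6.8 med [0.4765 0.316 ]
```

View pics/crop.png

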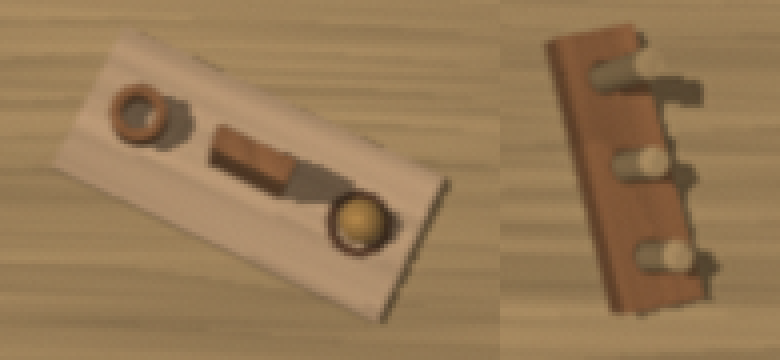

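The crop agrees with the cloud:

| Item | Position | Other |
|---|---|---|
| Fin | (0.581, -0.020) | yaw 66° |
| Collar | at the +x, +y end of the tray | |
| Tall peg | (0.548, -0.323) | top at 0.093 |
| Frame | (0.474, 0.323) | |
| Rack | | yaw 12.7° |

The tool's y angle is 74.7° and I want -77.3° at the rack, so I'll move to hover there.

apply_moves(
  commands=[
    [100,0.5,-0.64,0,-0.22],
    [100,0.5,-0.64,0,-0.22],
    [100,0.5,-0.64,0,-0.22],
    [100,0.5,-0.64,0,-0.22],
    [100,0.5,-0.64,0,-0.22],
    [100,0.5,-0.64,0,-0.22],
    [100,0.5,-0.64,0,-0.22],
    [100,0.5,-0.64,0,-0.22],
    [100,0.5,-0.64,0,-0.22],
    [100,0.5,-0.64,0,-0.22],
    [100,0.5,-0.64,0,-0.22],
    [100,0.5,-0.64,0,-0.22],
  ],
)

```text
clock: 1.6
position: [0.526, 0.1407, 0.2266]
ee_rot: [-2.244, -2.199, 0.0]
force: [0.6, 0.3, -0.9]
width: 1.001
gripper_force: 0.0
```

apply_moves(
  commands=[
    [100,0,-0.64,0,-0.22],
    [100,0,-0.64,0,-0.22],
    [100,0,-0.64,0,-0.22],
    [100,0,-0.64,0,-0.22],
    [100,0,-0.64,0,-0.22],
    [100,0,-0.64,0,-0.22],
    [100,0,-0.64,0,-0.22],
    [100,0,-0.64,0,-0.22],
    [100,0,-0.64,0,-0.22],
    [100,0,-0.64,0,-0.22],
    [100,0,-0.64,0,-0.22],
    [100,0,0,0,0],
  ],
)

```text
clock: 3.1
position: [0.5234, -0.2836, 0.2267]
ee_rot: [3.096, 0.526, -0.002]
force: [-0.3, 0.5, -0.9]
width: 1.0
gripper_force: 0.0
```

```bash
cat >> h.py <<'E'
def yang(st): return np.degrees(np.arctan2(*R.from_rotvec(st["ee_rot"]).as_matrix()[1::-1,1]))
def look(name):
    st=observe(); p,d=imaging.get_image("wrist"); cv2.imwrite(f"pics/{name}.png",p[:,:,::-1]); np.save(f"pics/{name}.npy",d)
    return st,d,cloud("wrist",d,st)[0]
def reg(P,c,r,z0,z1):
    return P[(np.hypot(P[:,0]-c[0],P[:,1]-c[1])<r)&(P[:,2]>z0)&(P[:,2]<z1)]
E
python3 - <<'E'
from h import *
st,d,P=look("w1")
print(st["position"],yang(st))
S=reg(P,(.548,-.323),.03,.085,.1); print(len(S),S.mean(0),cv2.minEnclosingCircle(np.float32(S[:,:2])*1000))
for z0,z1 in((.05,.07),(.019,.029)):
  S=reg(P,(.493,-.335),.1,z0,z1); print(len(S),S.mean(0),cv2.minAreaRect(np.float32(S[:,:2])*1000))
S=reg(P,(.548,-.323),.03,.085,.1); print(proj("wrist",S.mean(0),st))
E
```

```text
[ 0.52340506 -0.28359168  0.22665842] -70.71190147806051
246 [ 0.547621   -0.32254759  0.09220076] ((547.1465454101562, -323.23211669921875), 9.026435852050781)
462 [ 0.4796053  -0.33706282  0.06087662] ((493.7178955078125, -334.98516845703125), (126.80560302734375, 17.99596405029297), 12.571125030517578)
3534 [ 0.50097489 -0.33158287  0.0236724 ] ((492.9461975097656, -335.1967468261719), (170.9938507080078, 50.26844024658203), 12.551661491394043)
[[365.29931261 184.73517244]]
```

View pics/w1.png

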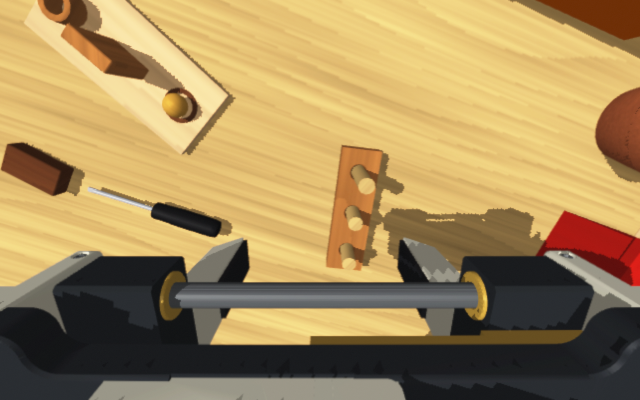

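Wrist view: the tall peg's top is at pixel (365,185), matching (0.547, -0.323), with the short pegs at (354,218) and (348,262). Moving over it and descending.

apply_moves(
  commands=[
    [100,0.2,-0.33,0,-0.117],
    [100,0.197,-0.327,0,-0.117],
    [100,0,0,-0.4,0],
    [100,0,0,-0.4,0],
    [100,0,0,-0.4,0],
    [100,0,0,-0.4,0],
    [100,0,0,-0.4,0],
    [100,0,0,-0.4,0],
    [100,0,0,-0.3,0],
    [100,0,0,-0.26,0],
    [100,0,0,0,0],
  ],
)

```text
clock: 4.53
position: [0.5488, -0.3191, 0.0482]
ee_rot: [-3.12, -0.356, 0.002]
force: [0.0, 0.1, -0.4]
width: 1.001
gripper_force: 0.0
```

apply_moves(
  commands=[
    [0,0,0,0,0],
    [0,0,0,0,0],
    [0,0,0,0,0],
    [0,0,0,0,0],
    [0,0,0,0,0],
    [0,0,0,0,0],
    [0,0,0,0,0],
    [0,0,0,0,0],
  ],
  newtons=25,
)

```text
clock: 5.52
position: [0.5493, -0.3205, 0.0492]
ee_rot: [3.12, 0.355, 0.0]
force: [1.4, -5.9, -4.3]
width: 0.192
gripper_force: 24.9
```

apply_moves(
  commands=[
    [0,0,0,0.2,0],
    [0,0,0,0.3,0],
    [0,0,0,0.4,0],
    [0,0,0,0.4,0],
    [0,0,0,0.4,0],
    [0,0,0,0.3,0],
    [0,0,0,0,0],
    [0,0,0,0,0],
  ],
)

```text
clock: 6.52
position: [0.549, -0.3194, 0.1685]
ee_rot: [-3.121, -0.356, 0.001]
force: [0.5, 0.3, 0.0]
width: 0.19
gripper_force: 25.0
```

```bash
python3 - <<'E'
from h import *
st=observe(); print(st["position"],st["force"],st["width"],yang(st))
p=st["position"]
for n in("top","scene"):
    im,d=imaging.get_image(n); Q=cloud(n,d)[0]
    for z0 in np.arange(.105,.215,.01):
        S=reg(Q,p,.012,z0,z0+.01); print(n,round(z0,3),len(S),S.mean(0).round(4) if len(S) else '', S[:,2].max().round(4) if len(S) else '')
    if n=="scene":
        a,b=np.int32(proj(n,p)[0]); cv2.imwrite("pics/s2.png",cv2.resize(im[b-60:b+60,a-70:a+70,::-1],None,fx=4,fy=4,interpolation=2))
# tray via fresh views
E
```

```text
[ 0.54895084 -0.31935211  0.16849086] [0.52514479 0.33361776 0.03817373] 0.19025335635177235 -76.99764518501182
top 0.105 0  
top 0.115 0  
top 0.125 0  
top 0.135 0  
top 0.145 0  
top 0.155 0  
top 0.165 0  
top 0.175 0  
top 0.185 0  
top 0.195 0  
top 0.205 0  
scene 0.105 0  
scene 0.115 0  
scene 0.125 18 [ 0.5517 -0.3228  0.1317] 0.1344
scene 0.135 29 [ 0.5526 -0.322   0.1408] 0.1449
scene 0.145 17 [ 0.5535 -0.3208  0.1501] 0.1548
scene 0.155 16 [ 0.5537 -0.3194  0.1593] 0.1638
scene 0.165 21 [ 0.5528 -0.3172  0.1701] 0.175
scene 0.175 8 [ 0.5538 -0.3166  0.1768] 0.1806
scene 0.185 3 [ 0.5541 -0.31    0.1895] 0.1918
scene 0.195 2 [ 0.5539 -0.3097  0.1983] 0.1992
scene 0.205 15 [ 0.5461 -0.3118  0.2122] 0.2141
```

View pics/s2.png

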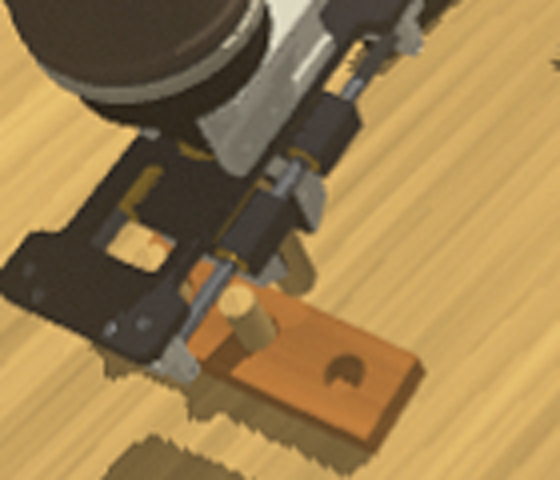

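Peg is in the gripper and its hole is empty, at about crop (345,375). I'll check its lean and its foot position with the wrist and scene depth.

```bash
python3 - <<'E'
from h import *
from scipy.optimize import least_squares
st,d,P=look("w2"); p=st["position"]
_,ds=imaging.get_image("scene"); Q=cloud("scene",ds)[0]
print("tcp px",proj("wrist",[p,p-[0,0,.04]],st))
for n,C in(("wrist",P),("scene",Q)):
    for lo,hi in((.122,.163),):
        S=reg(C,p,.02,lo,hi); print(n,len(S),S.min(0).round(4),S.max(0).round(4))
        if len(S)<20: continue
        def f(a):
            ax=np.array([a[2],a[3],1]);ax/=np.linalg.norm(ax); v=S-np.array([a[0],a[1],.145])
            return np.linalg.norm(v-np.outer(v@ax,ax),axis=1)-.009
        s=least_squares(f,[p[0],p[1],0,0],loss="soft_l1",f_scale=.001); print(n,s.x.round(4),np.abs(s.fun).mean())
        print(" lowest z",np.sort(reg(C,p,.02,.1,.165)[:,2])[:5].round(4))
E
```

```text
tcp px [[322.56814578 253.84032481]
 [322.69864326 228.51903486]]
wrist 502 [ 0.544  -0.3286  0.1274] [ 0.5551 -0.3112  0.163 ]
wrist [ 5.456e-01 -3.201e-01  5.000e-04  1.000e-04] 0.00019446624131529136
 lowest z [0.1274 0.1277 0.1285 0.1286 0.1286]
scene 75 [ 0.5448 -0.3295  0.1285] [ 0.5553 -0.313   0.163 ]
scene [ 0.5454 -0.3207  0.006  -0.0026] 0.00041717354718931297
 lowest z [0.1285 0.1287 0.1296 0.1303 0.1309]
```

View pics/w2.png

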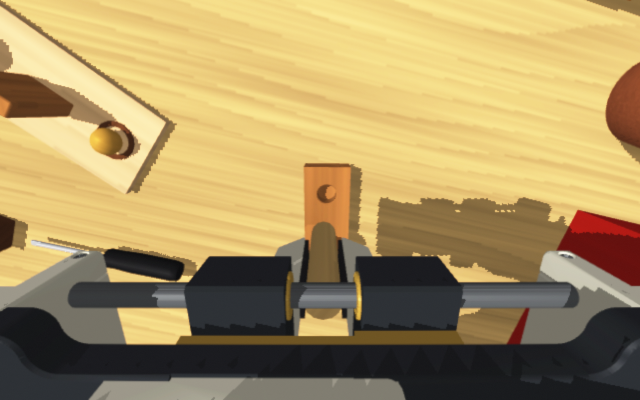

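Wrist view: the peg is held upright and centred on the pads at about (322,260). The cylinder fit puts its axis at tool x = -3.5 mm, with no lean and the foot 41 mm below the TCP. Next I'll carry it to the tray, stopping short of the collar to see it with the wrist camera.

apply_moves(
  commands=[
    [0,0,0.2,0.1,0.1],
    [0,0.05,0.435,0.1,0.16],
    [0,0.05,0.435,0.1,0.16],
    [0,0.06,0.435,0.03,0.16],
    [0,0.06,0.435,0,0.16],
    [0,0.06,0.435,0,0.16],
    [0,0.06,0.435,0,0.16],
    [0,0.06,0.435,0,0.16],
    [0,0.06,0.435,0,0.16],
    [0,0.06,0.435,0,0.16],
    [0,0.06,0.435,0,0.16],
    [0,0.06,0.435,0,0.16],
  ],
)

```text
clock: 8.22
position: [0.5878, -0.019, 0.1889]
ee_rot: [2.626, 1.724, 0.0]
force: [0.8, -0.9, 0.0]
width: 0.19
gripper_force: 25.0
```

apply_moves(
  commands=[
    [0,0,0.2,0,0.15],
    [0,0,0,0,0],
    [0,0,0,0,0],
  ],
)

```text
clock: 8.6
position: [0.5877, -0.0093, 0.189]
ee_rot: [2.565, 1.813, -0.0]
force: [0.5, -1.0, 0.0]
width: 0.191
gripper_force: 25.0
```

```bash
cat > tray.py <<'E'
from h import *
def tray(name):
    st,d,P=look(name); p=st["position"]; print("tcp",p.round(4),"yang",yang(st).round(2))
    c=np.array([.6115,.0485])
    for _ in range(3):
        S=reg(P,c,.03,.0315,.042); (cc,r)=cv2.minEnclosingCircle(np.float32(S[:,:2])*1000)
        c=np.array(cc)/1000
    # ring fit
    from scipy.optimize import least_squares
    f=lambda a:np.abs(np.hypot(S[:,0]-a[0],S[:,1]-a[1])-.01425)-.00375
    s=least_squares(lambda a:np.maximum(f(a),0),[*S[:,:2].mean(0)]);
    print("collar",len(S),S[:,2].mean().round(4),c.round(4),round(r,1),s.x.round(4),proj("wrist",[*c,.034],st))
    F=reg(P,(.581,-.02),.04,.068,.08)
    if len(F)>10: print("fin",len(F),F[:,2].mean(),cv2.minAreaRect(np.float32(F[:,:2])*1000))
    S=reg(P,p,.03,p[2]-.07,p[2]-.006)
    print("pegpts",len(S),S[:,2].min())
    return st,P
E
python3 -c "
from tray import *
tray('w3')"
```

```text
tcp [ 0.5877 -0.0093  0.189 ] yang -19.51
collar 583 0.0336 [0.6119 0.0499] 17.8 [0.6119 0.0499] [[325.72041926 130.47764157]]
fin 619 0.07448330384650272 ((581.61669921875, -17.649337768554688), (48.35209655761719, 15.947639465332031), 65.69256591796875)
pegpts 486 0.14882617367335138
```

View pics/w3.png

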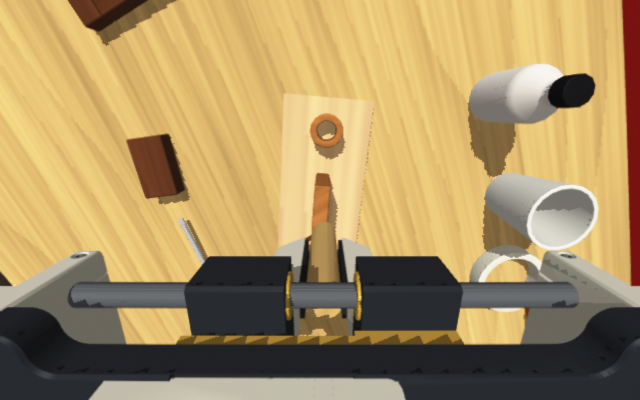

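Wrist view: collar at (326,130), fin at (322,195), with the bottle and cup to the right. The collar fits at (0.6119, 0.0499) with the right size. I'll align above it and measure the bottle's distance.

apply_moves(
  commands=[
    [0,0.14,0.35,0,-0.09],
    [0,0.14,0.35,0,-0.08],
    [0,0.148,0.342,0,0],
    [0,0,0,0,0],
    [0,0,0,0,0],
  ],
)

```text
clock: 9.28
position: [0.6131, 0.0527, 0.1889]
ee_rot: [2.639, 1.703, -0.001]
force: [-0.5, -0.4, -0.7]
width: 0.188
gripper_force: 25.0
```

```bash
python3 - <<'E'
from h import *
from scipy.optimize import least_squares
Q=cloud("top",np.load("pics/top0.npy"))[0]
S=Q[(abs(Q[:,1]-.03)<.12)&(Q[:,0]>.64)&(Q[:,0]<.85)&(Q[:,2]>.1)&(Q[:,2]<.13)]; print("bottle",len(S),S.mean(0))
st,d,P=look("w4"); p=st["position"]; print(p,yang(st))
S=reg(P,p,.025,.15,p[2]-.006)
def f(a):
    ax=np.array([a[2],a[3],1]);ax/=np.linalg.norm(ax); v=S-np.array([a[0],a[1],p[2]-.04])
    return np.linalg.norm(v-np.outer(v@ax,ax),axis=1)-.009
s=least_squares(f,[p[0],p[1],0,0],loss="soft_l1",f_scale=.001);print("peg",s.x.round(4),len(S),S[:,2].min(),abs(s.fun).mean())
n=0
S=reg(P,(.612,.05),.03,.0315,.042); print("collar vis",len(S),S.mean(0) if len(S) else '')
E
```

```text
bottle 112 [0.79787057 0.01927926 0.11860627]
[0.61314916 0.05266431 0.18891233] -24.324650692448124
peg [ 0.6117  0.0497 -0.0017 -0.    ] 473 0.1500772899608012 0.00018453949594637547
collar vis 488 [0.61235706 0.05054887 0.03353963]
```

Peg axis (0.6117, 0.0497) is within half a millimetre of the collar, and the bottle is well clear. Descending to just above the collar.

apply_moves(
  commands=[
    [0,0,0,-0.2,0],
    [0,0,0,-0.3,0],
    [0,0,0,-0.3,0],
    [0,0,0,-0.3,0],
    [0,0,0,-0.3,0],
    [0,0,0,-0.2,0],
    [0,0,0,-0.15,0],
    [0,0,0,0,0],
    [0,0,0,0,0],
  ],
)

```text
clock: 10.45
position: [0.6137, 0.0537, 0.0845]
ee_rot: [2.639, 1.704, 0.001]
force: [-0.6, 0.1, -0.1]
width: 0.194
gripper_force: 25.0
```

```bash
cat > chk.py <<'E'
from h import *
from scipy.optimize import least_squares
def chk(name,lo,hi,c=(.612,.05)):
    st,d,P=look(name); p=st["position"]; print(p,yang(st),st["force"])
    S=reg(P,p,.025,lo,hi)
    def f(a):
        ax=np.array([a[2],a[3],1]);ax/=np.linalg.norm(ax); v=S-np.array([a[0],a[1],lo])
        return np.linalg.norm(v-np.outer(v@ax,ax),axis=1)-.009
    s=least_squares(f,[p[0],p[1],0,0],loss="soft_l1",f_scale=.001);print("peg",s.x.round(4),len(S),S[:,2].min(),abs(s.fun).mean())
    S=reg(P,c,.03,.0315,.037)
    g=lambda a:np.maximum(np.abs(np.hypot(S[:,0]-a[0],S[:,1]-a[1])-.01425)-.00375,0)
    print("collar",len(S),least_squares(g,c).x.round(4))
    return st,P
E
python3 -c "
from chk import *
chk('w5',.046,.07)"
```

```text
[0.61373892 0.05369472 0.08445089] -24.30053881627631 [-0.61847545  0.11712735 -0.06050886]
peg [ 6.122e-01  5.070e-02  4.000e-04 -2.000e-04] 324 0.04604673415587196 0.00017432834091321418
collar 716 [0.612  0.0498]
```

apply_moves(
  commands=[
    [0,-0.003,-0.012,-0.08,0],
    [0,0,0,-0.08,0],
    [0,0,0,-0.08,0],
    [0,0,0,-0.08,0],
    [0,0,0,-0.08,0],
    [0,0,0,-0.06,0],
    [0,0,0,-0.06,0],
    [0,0,0,0,0],
  ],
)

```text
clock: 11.5
position: [0.6129, 0.053, 0.0525]
ee_rot: [-2.639, -1.704, 0.001]
force: [-0.4, -0.2, -0.5]
width: 0.192
gripper_force: 25.0
```

apply_moves(
  commands=[
    [0,0,0,-0.03,0],
    [0,0,0,0,0],
    [30,0,0,0,0],
    [40,0,0,0,0],
    [60,0,0,0,0],
    [60,0,0,0,0],
    [60,0,0,0,0],
    [60,0,0,0,0],
  ],
)

```text
clock: 12.5
position: [0.6131, 0.053, 0.051]
ee_rot: [2.639, 1.704, 0.0]
force: [0.3, -0.2, 0.5]
width: 0.6
gripper_force: 0.0
```

apply_moves(
  commands=[
    [60,0,0,0.2,0],
    [60,0,0,0.4,0],
    [60,0,0,0.4,0],
    [60,0,0,0.4,0],
    [60,0,0,0.4,0],
    [60,-0.2,-0.45,0.3,0],
    [60,-0.2,-0.45,0.2,0],
    [60,-0.2,-0.45,0,0],
    [60,0,0,0,0],
    [60,0,0,0,0],
  ],
)

```text
clock: 13.75
position: [0.577, -0.028, 0.1891]
ee_rot: [-2.639, -1.703, -0.001]
force: [0.2, 0.8, 0.5]
width: 0.601
gripper_force: 0.0
```

```bash
python3 - <<'E'
from h import *
from scipy.optimize import least_squares
st,d,P=look("w6"); p=st["position"]; print(p,yang(st))
S=reg(P,(.612,.05),.02,.04,.085)
def f(a):
    ax=np.array([a[2],a[3],1]);ax/=np.linalg.norm(ax); v=S-np.array([a[0],a[1],.04])
    return np.linalg.norm(v-np.outer(v@ax,ax),axis=1)-.009
s=least_squares(f,[.612,.05,0,0],loss="soft_l1",f_scale=.001);print("peg",s.x.round(4),len(S))
T=reg(P,(.612,.05),.02,.086,.12); print("top",len(T),np.median(T[:,2]),T.mean(0))
F=reg(P,(.581,-.02),.04,.07,.08); print("fin",len(F),cv2.minAreaRect(np.float32(F[:,:2])*1000))
n="top"; im,dd=imaging.get_image(n); Q=cloud(n,dd)[0]
B=reg(P,(.551,-.087),.03,.025,.045);print("ball",len(B),B.mean(0) if len(B) else '')
E
```

```text
[ 0.5769979  -0.02798985  0.18907962] -24.32568099480636
peg [0.612 0.05  0.    0.   ] 0
top 369 0.09475317362389557 [0.6115768  0.05042305 0.09474716]
fin 786 ((581.437744140625, -18.180164337158203), (49.05528259277344, 15.523006439208984), 65.15033721923828)
ball 374 [ 0.5515837  -0.08395441  0.03300136]
```

View pics/w6.png

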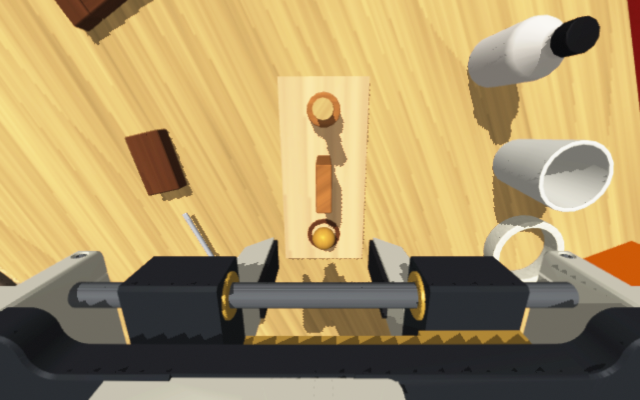

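Wrist view: the peg is seated in the collar at (323,110), its top at 0.095 as it should be. The fin is at (324,185) and the ball is in its pocket at (323,238). The tool is on the fin's midplane, 11 mm towards the ball, which is near the centre of mass. Descending.

apply_moves(
  commands=[
    [60,0,0,-0.2,0],
    [60,0,0,-0.4,0],
    [60,0,0,-0.4,0],
    [60,0,0,-0.4,0],
    [60,0,0,-0.4,0],
    [60,0,0,-0.4,0],
    [60,0,0,-0.25,0],
    [60,0,0,-0.13,0],
    [60,0,0,0,0],
    [60,0,0,0,0],
  ],
)

```text
clock: 15.1
position: [0.5777, -0.0281, 0.0348]
ee_rot: [2.639, 1.704, 0.002]
force: [-0.3, 0.2, 0.6]
width: 0.598
gripper_force: 0.0
```

apply_moves(
  commands=[
    [40,-0.009,0.004,0,0],
    [32,0,0,0,0],
    [27,0,0,0,0],
    [23,0,0,0,0],
    [20,0,0,0,0],
    [17,0,0,0,0],
    [14,0,0,0,0],
    [10,0,0,0,0],
    [0,0,0,0,0],
    [0,0,0,0,0],
  ],
  newtons=15,
)

```text
clock: 16.35
position: [0.5767, -0.0278, 0.0342]
ee_rot: [2.639, 1.704, 0.0]
force: [1.1, -1.4, -0.9]
width: 0.172
gripper_force: 15.0
```

apply_moves(
  commands=[
    [0,0,0,0,0],
    [0,0,0,0,0],
    [0,0,0,0,0],
  ],
  newtons=50,
)

```text
clock: 16.73
position: [0.5766, -0.0278, 0.0342]
ee_rot: [2.639, 1.704, 0.0]
force: [0.8, -1.3, -0.7]
width: 0.17
gripper_force: 50.0
```

apply_moves(
  commands=[
    [0,0,0,0.03,0],
    [0,0,0,0.06,0],
    [0,0,0,0.1,0],
    [0,0,0,0.1,0],
    [0,0,0,0.06,0],
    [0,0,0,0.03,0],
    [0,0,0,0,0],
    [0,0,0,0,0],
  ],
)

```text
clock: 17.73
position: [0.5765, -0.0277, 0.0568]
ee_rot: [-2.639, -1.704, 0.0]
force: [0.6, -0.5, -4.1]
width: 0.174
gripper_force: 50.0
```

```bash
cat > lvl.py <<'E'
from h import *
def lvl():
    st=observe(); p=st["position"]; im,d=imaging.get_image("top"); 
    print("tcp",p.round(4),yang(st).round(2),"w",st["width"],"F",st["force"].round(2),st["gripper_force"])
    st=observe(); imw,dw=imaging.get_image("wrist"); P=cloud("wrist",dw,st)[0]
    a=np.radians(yang(st)+90); ux=np.array([np.cos(a),np.sin(a)]); uy=np.array([-ux[1],ux[0]])
    L=np.c_[(P[:,:2]-p[:2])@ux,(P[:,:2]-p[:2])@uy,P[:,2]-p[2]]
    zt=-.0248
    S=L[(abs(L[:,2]-zt)<.012)&(abs(L[:,1])<.047)&(abs(L[:,0]-.011)<.105)]
    c,*_=np.linalg.lstsq(np.c_[S[:,:2],np.ones(len(S))],S[:,2],rcond=None)
    r=S[:,2]-np.c_[S[:,:2],np.ones(len(S))]@c; k=abs(r)<.002
    c,*_=np.linalg.lstsq(np.c_[S[k,:2],np.ones(k.sum())],S[k,2],rcond=None); print("tilt x,y,h",c.round(4),k.sum(),"underside z",(p[2]+c[2]-.01).round(4))
    B=L[(abs(L[:,0]+.064)<.03)&(abs(L[:,1])<.03)&(L[:,2]>c[2]+.012+c[0]*-.064)&(L[:,2]<c[2]+.04)]; print("ball",len(B),B.mean(0) if len(B) else '', cv2.minEnclosingCircle(np.float32(B[:,:2])*1000) if len(B) else '')
    T=L[(abs(L[:,0]-.086)<.03)&(abs(L[:,1])<.03)&(L[:,2]>c[2]+.07)&(L[:,2]<c[2]+.1)]; print("pegtop",len(T),T.mean(0)-[0,0,c[2]] if len(T) else '')
    cv2.imwrite("pics/lw.png",imw[:,:,::-1]); cv2.imwrite("pics/lt.png",im[:,:,::-1])
if __name__=="__main__": lvl()
E
python3 lvl.py
```

```text
tcp [ 0.5765 -0.0277  0.0568] -24.3 w 0.17424608991921606 F [ 0.62 -0.49 -4.14] 49.99911189079285
tilt x,y,h [-0.0007  0.0003 -0.0244] 23843 underside z 0.0224
ball 653 [-0.05709636 -0.0002219  -0.00296381] ((-63.7208137512207, -0.3481005132198334), 13.419595718383789)
pegtop 2451 [0.08575253 0.000743   0.08495581]
```

Level to within 0.001 rad, ball centred, peg seated. Lifting on and carrying with gentle ramps.

apply_moves(
  commands=[
    [0,0,0,0.05,0],
    [0,0,0,0.1,0],
    [0,0,0,0.15,0],
    [0,0,0,0.2,0],
    [0,0,0,0.25,0],
    [0,0,0,0.25,0],
    [0,0,0,0.2,0],
    [0,0,0,0.15,0],
    [0,0,0,0.1,0],
    [0,0,0,0.08,0],
    [0,0,0,0.05,0],
    [0,0,0,0,0],
  ],
)

```text
clock: 19.32
position: [0.5766, -0.0278, 0.1517]
ee_rot: [2.639, 1.704, -0.0]
force: [-0.4, 0.2, -3.2]
width: 0.171
gripper_force: 50.0
```

apply_moves(
  commands=[
    [0,-0.016,0.05,0,0],
    [0,-0.031,0.1,0,0],
    [0,-0.047,0.15,0,0],
    [0,-0.063,0.2,0,0],
    [0,-0.078,0.25,0,0],
    [0,-0.094,0.3,0,0],
    [0,-0.094,0.3,0,0],
    [0,-0.094,0.3,0,0],
    [0,-0.094,0.3,0,0],
    [0,-0.094,0.3,0,0],
    [0,-0.094,0.3,0,0],
    [0,-0.094,0.3,0,0],
  ],
)

```text
clock: 20.82
position: [0.5226, 0.1445, 0.1518]
ee_rot: [2.639, 1.704, 0.0]
force: [-0.5, -0.3, -3.9]
width: 0.169
gripper_force: 50.0
```

apply_moves(
  commands=[
    [0,-0.094,0.3,0,0],
    [0,-0.094,0.3,0,0],
    [0,-0.094,0.3,0,0],
    [0,-0.094,0.3,0,0],
    [0,-0.094,0.3,0,0],
    [0,-0.094,0.3,0,0],
    [0,-0.078,0.25,0,0],
    [0,-0.078,0.25,0,0],
    [0,-0.063,0.2,0,0],
    [0,-0.047,0.15,0,0],
    [0,-0.031,0.1,0,0],
    [0,-0.016,0.05,0,0],
  ],
)

```text
clock: 22.32
position: [0.4704, 0.3114, 0.1517]
ee_rot: [2.639, 1.704, 0.0]
force: [-0.2, 0.7, -3.6]
width: 0.169
gripper_force: 50.0
```

apply_moves(
  commands=[
    [0,0,0,0,0],
    [0,0,0,0,0],
    [0,0,0,0,0],
    [0,0,0,0,0],
    [0,0,0,0,0],
    [0,0,0,0,0],
  ],
)

```text
clock: 23.08
position: [0.4704, 0.3112, 0.1518]
ee_rot: [2.639, 1.704, 0.0]
force: [0.1, 0.2, -4.2]
width: 0.172
gripper_force: 50.0
```

```bash
python3 lvl.py && python3 -c "
from h import *
st=observe();p=st['position'];print('tray centre',p[:2]+.011*np.array([.412,.911]),'target .474 .323', abs(st['dq']).max())"
```

```text
tcp [0.4704 0.3112 0.1518] -24.3 w 0.17199948627081563 F [ 0.06  0.15 -4.25] 49.999067187309265
tilt x,y,h [-0.0007  0.     -0.0244] 23828 underside z 0.1174
ball 650 [-0.05731197 -0.00025196 -0.00321904] ((-64.10291290283203, -0.3437958359718323), 13.343225479125977)
pegtop 2458 [0.08575692 0.0007389  0.08496103]
tray centre [0.47492126 0.32125864] target .474 .323 0.0014515560320988092
```

View pics/lt.png

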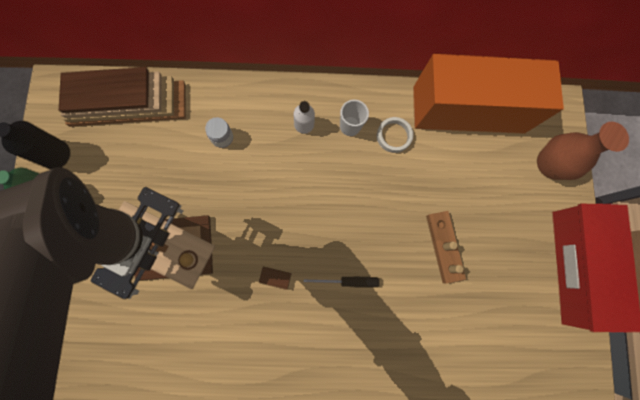

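The tray is over the frame (about (175,250)) with the ball in its pocket at (188,260). Everything else is where it was. It's level and still, within 2 mm of the frame's middle, with its underside at 0.117 m.

```bash
python3 -c "
from cell import arm
print(arm.sign_off())"
```

```text
the job is handed in; nothing more can be done
None
```

The job is handed in: by my last measurements the tray was held level and still about 10 cm above the frame, within 2 mm of its middle, with the tall peg seated and the ball in its pocket; the judge's verdict was not shown.

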